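# Draw the serving board out from under the display stack

## Robot

A 6-joint arm with a two-finger parallel gripper is mounted at the origin on the work surface. World frame = base frame: x ahead of the robot, y to its left, z up, the work surface at z = 0. Lengths are in m, angles in rad, forces in N, time in s.
With the tool pointing down it reaches from about 0.275 to 0.825 m from the base axis. Payload 4.9 kg.
Tool frame: the origin (TCP) lies midway between the tips of the shut fingers; the grasp point (between the pads) lies 19 mm behind it; z points along the fingers, y is the line along which they close (so a half turn about z gives the same grasp; the last joint's range is limited). The gripper opens to 85 mm and grips with 20 to 120 N. Pads are 22 mm wide; open, the fingers measure 114 mm over their backs; the gripper's body (76 mm by 85 mm) begins 54 mm behind the grasp point. The pads swing forward as they close: fully open they stand 13 mm farther back than shut.
Start: joints at [1, 0.326, -0.193, 1.052, 0, 1.437], TCP at [0.233, 0.498, 0.231] pointing down, gripper open.
Joint ranges: [-2.65, 2.65], [-0.97, 1.79], [-1.3, 1.35], [-1.93, 2.1], [-1.47, 1.37], [-3.14, 3.14]. Speed limits (rad/s): [2.57, 2.57, 3.14, 3.14, 3.14, 3.14].

## Interface

Orientations are given as a rotation vector (axis times angle).
In Python, from plant import get_state, optics, workorder gives the robot as it stands.
- The arm moves only by the tool servo_tool, never from a script. Its argument "moves" is one flat list of numbers, 6 for each row, row after row: the shift along the tool's x, y, z each as a share of 1000 mm, from -1 to 1, then the turn, a rotation vector about the tool's x, y, z each as a share of 90 degrees, from -1 to 1. In form: [tx, ty, tz, rx, ry, rz, tx, ty, tz, rx, ry, rz, ...]. A call has 1 to 5 rows; each row is the pose to reach, as a shift and turn from the pose commanded when the call began, along the tool's axes at that moment; what a row does not reach only later rows make up. A row lasts 1/12 s, in which the tool goes at most 41.7 mm and 7.16 degrees, less where a joint would pass 70% of its speed; a pose out of reach is approached as far as the arm can. A call with a number of a shift or a turn outside -1 to 1 is refused whole. A call with a gripper value outside its range is refused whole. "hand" is the closure, from -1 (fully open) to 1 (shut), set as the call begins (left out, the last holds). The fingers move at their own pace and stop on an object; "grip_force" is the grip in N (left out, the last holds). Time passes only in rows, so rows that repeat a pose let the fingers close. It gives the time, the measured TCP pose, the force, the opening and the grip force at its end, in the units of the state.
- get_state(): the state, without advancing time (a new reading comes with each control period).
- optics.capture(name): name is "scene" or "top" or "wrist"; returns a dict with "image" (400x640x3 uint8, red, green, blue), "intrinsics" (3x3 intrinsics, pixels), "position" and "rotation" of the camera in the world. Camera axes: x right, y down, z forward; pixel columns grow to the right and rows downward; lengths in m; the calibration is good to about 2 mm. A picture is of the moment at which its call begins. There is no depth.
- workorder.finish_job(): hands the job in; it is judged then, once.
The state is a dict: "clock": time; "joint_positions": joint angles; "joint_vel": joint speeds; "joint_efforts": joint torques, N m; "position": TCP position; "tcp_rot": TCP orientation; "ft_force": force on the tool from outside, world axes, zero at the start; "moment": the same for the moment, N m; "opening": opening from 0.0 (shut) to 1.0 (fully open); "gripper_force": force on a finger pad.
Only numpy, scipy, OpenCV 4.12 (cv2) and the standard library are available. Lean on these libraries where they do the work, as an engineer would, in place of code of your own. Each camera call takes 0.05 s, during which the arm holds its last target. There are 200 camera calls.

## Task

A customer wants the dark wooden serving board that the stack of three white dishes is standing on. Take it by the batten across its front end and draw it out under the steel rail, following wherever the wooden lane leads so that it never presses hard on the lane's sides; do not touch or lift the dishes, and let the rail hold them back gently so that the stack stays standing and settles on the shelf. Then lay the board gently, flat and lengthways, in the middle of the grey wrapping mat, and leave everything else as it stands.

Things in the scene. Friction and masses are not known exactly. Their poses are not given: they have to be found in the camera images.
- bay: Fixed part of the wooden display bay: an upright back panel 180 wide, 130 high. Origin on the shelf (the table top, z = 0) under the place of the stack; z up; the panel's face is at x = +108 mm and the board comes out towards -x. In front of the stack stands a wooden frame, one rigid piece (see frame_pivot and rail_mid), which counts as part of the bay.
- frame_pivot (a point): Point on the shelf 150 mm in front (-x) of the bay's origin, with the bay's axes. The frame's lane: two parallel strips 16 thick, 16 high, inner faces 126.6 apart, from 20 mm behind to 225 mm in front of this point. Set by hand, it stands askew: turned about the vertical here by up to 0.15 rad either way, NOT measured, so it leads the board out up to 0.15 rad left or right of bay -x. It does not give way.
- rail_mid (a point): Middle of the frame's smooth steel dowel rail, were the frame square to the bay (in truth up to 11 mm to a side): 77 mm in front (-x) of the bay's origin, 36 above the shelf. The rail runs across, 12 in diameter, its underside 30 above the shelf, on two posts 46 high, 172 apart, joined to the lane by side bars.
- board: Dark wooden serving board, about 200 g, 250 long (x), 90 wide, 10 thick, with an upright cross batten at its front (-x) end, 16 thick along x, 122 wide along y, its top 32 above the underside. Origin under the middle of its length; z up. It lies flat on the shelf, the rear half under the dishes, passing under the rail; only the batten fills the lane, with 2.3 mm play each side.
- board_mid (a point): Middle of the board's length and width, half-way up its 10 mm thickness. Axes as the board. 33 mm in front of the bay's origin at the start, give or take 4 mm.
- batten (a point): Centre of the batten, half-way up (16 mm above the board's underside), 117 mm in front (-x) of the board's middle: the place to grip, from above, across its 16 mm thickness. Its rear side is free for a finger down to the board's upper face (10 mm above the shelf).
- dish_low: Lowest of three like white square stacking dishes, 210 g each (give or take a fifth): foot 88 square, 10 high, body 104 square above it, 48 high in all; each stands 38 above the one below. Origin under its foot, z up. It stands on the board; the drawn board carries the stack forward 10 to 30 mm to the rail, then slides out from under it and the stack comes down 10 mm onto the shelf.
- dish_mid: Middle dish, same form; origin under its foot.
- dish_top: Top dish, same form; origin under its foot; its rim is 134 mm above the shelf at the start.
- dish_low_c (a point): Centre of the lowest dish, 24 mm above the underside of its foot.
- dish_mid_c (a point): Centre of the middle dish, 24 mm above the underside of its foot.
- dish_top_c (a point): Centre of the top dish, 24 mm above the underside of its foot.
- mat: Grey felt wrapping mat fixed on the table, 330 (along its x) by 180 (along y), 3 thick. Origin under its centre, z up.
- mug: White mug, 80 in diameter, 85 high, to be left alone. Origin under its centre.
- jar: Glass jar with a wooden lid, 80 in diameter, 110 high, to be left alone. Origin under its centre.
- bowl: Small blue bowl, 110 in diameter, 55 high, to be left alone. Origin under its centre.
Things that resemble listed ones, but are neither listed nor needed, are in the scene too. Leave any purple look-alike of the dish_top alone.

How it is judged:
By the outcome, as a careful person would: the job done as asked, in the order asked, and still so for the second after the job is handed in, with the robot touching nothing.
It also fails if it takes over 72 s, if anything falls off the work surface, if the arm or the gripper's body presses on something with over 40 N, if the wrist force passes 120 N, or if a joint passes its speed limit or range.

## Working session

There is one attempt and no reset: what is moved stays moved. The work goes in short steps, Python scripts to look and compute and a tool call to move; the robot and the scene stay as the last step left them, time stands still between calls to the robot, and variables do not carry over. Pictures are saved under pics/ and viewed, at most 10 in all, crops included, and the job is handed in when it is done.

Besides the shell and the picture viewer there is one more tool, called after "Emit:" by a JSON object that holds its "name" and its "arguments". servo_tool: Moves the arm, as the interface text tells. Shift numbers are shares of 1000 mm and turn numbers shares of 90 degrees, none past 1 either way. Its arguments: {"type":"object","properties":{"moves":{"type":"array"},"hand":{"type":"number"},"grip_force":{"type":"number"}},"required":["moves"]}

```bash
mkdir -p pics; ls; cat > h.py <<'E'
import numpy as np, cv2
from scipy.spatial.transform import Rotation as R
from plant import get_state, optics, workorder
def cap(n):
    c=optics.capture(n); return {k:np.array(v) for k,v in c.items()}
def ray(c,uv):
    uv=np.atleast_2d(np.array(uv,float)); d=np.c_[uv,np.ones(len(uv))]@np.linalg.inv(c['intrinsics']).T@c['rotation'].T
    return c['position'],d
def onplane(c,uv,z):
    o,d=ray(c,uv); return o+d*((z-o[2])/d[:,2:3])
def tri(c1,uv1,c2,uv2):
    o1,d1=ray(c1,uv1);o2,d2=ray(c2,uv2)
    out=[]
    for a,b in zip(d1,d2):
        s=np.linalg.lstsq(np.c_[a,-b],o2-o1,rcond=None)[0]; p,q=o1+a*s[0],o2+b*s[1]; out.append(np.r_[(p+q)/2,np.linalg.norm(p-q)])
    return np.array(out)
def proj(c,P):
    q=(np.atleast_2d(P)-c['position'])@c['rotation']@c['intrinsics'].T; return q[:,:2]/q[:,2:]
def save(n,c): cv2.imwrite(f'pics/{n}.png',cv2.cvtColor(c['image'],cv2.COLOR_RGB2BGR))
E
python3 - <<'E'
from h import *
import pickle
D={n:cap(n) for n in('scene','top','wrist')}
pickle.dump(D,open('d0.pkl','wb'))
for n in D: print(n,D[n]['position'],D[n]['rotation'].round(3).tolist(),D[n]['intrinsics'][0])
a=cv2.vconcat([D['top']['image'],D['scene']['image']])
a=cv2.resize(a,(480,600)); 
save('top0',D['top']); save('scene0',D['scene'])
print({k:np.round(v,4) for k,v in get_state().items()})
E
```

```text
pics
scene [ 1.32486773 -0.25941288  1.24685145] [-2.204, -1.284, 0.447] [451.11251242   0.         316.87558173]
top [0.40715451 0.14068919 1.39406826] [-2.149, 2.184, -0.11] [392.07683348   0.         313.84805234]
wrist [0.15756136 0.53182906 0.37311161] [2.409, 1.535, 0.249] [280.17175803   0.         315.26571463]
{'clock': np.float64(0.15), 'joint_positions': array([ 0.9998,  0.3268, -0.1934,  1.052 , -0.    ,  1.4366]), 'joint_vel': array([-0.    , -0.0011,  0.0044,  0.0008, -0.0007, -0.0005]), 'joint_efforts': array([ 2.20000e-03, -4.43703e+01,  2.62665e+01,  1.04000e-02,
        1.00000e-04, -0.00000e+00]), 'position': array([0.2324, 0.498 , 0.2307]), 'tcp_rot': array([-6.8060e-01, -3.0665e+00,  2.0000e-03]), 'ft_force': array([-0.5232, -0.2052,  0.8299]), 'moment': array([0.0753, 0.0146, 0.0253]), 'gripper_force': np.float64(0.0), 'opening': np.float64(1.0003)}
```

View pics/top0.png

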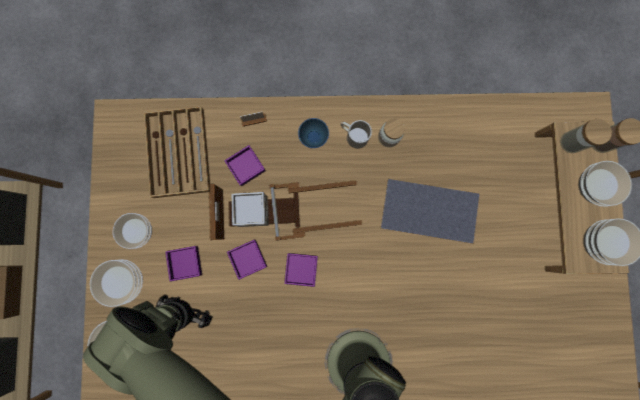

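View pics/scene0.png

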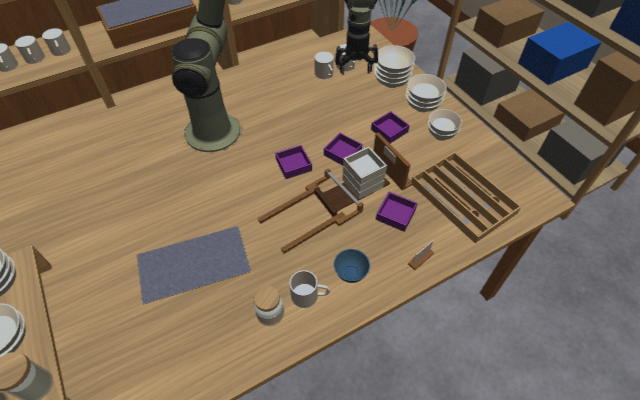

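The rotations are rotation vectors. The top view shows the bay at about (215–360, 185–240), with the panel on the left, and the board leaving to the right. The only white square stack is at (248,210). The purple dishes at (245,165), (184,263), (247,259) and (301,269) are decoys. The dark board and batten show at about (288,210) and the mat at (430,210). Next is one close crop.

```bash
sed -i "s/c=optics.capture(n); return {k:np.array(v) for k,v in c.items()}/c={k:np.array(v) for k,v in optics.capture(n).items()}; c['rotation']=R.from_rotvec(c['rotation']).as_matrix() if c['rotation'].shape==(3,) else c['rotation']; return c/" h.py
python3 - <<'E'
from h import *
import pickle
D=pickle.load(open('d0.pkl','rb'))
for n in D: D[n]['rotation']=R.from_rotvec(D[n]['rotation']).as_matrix()
pickle.dump(D,open('d0.pkl','wb'))
t=D['top']['image'][175:250,205:370]; s=D['scene']['image'][140:260,250:420]
a=cv2.resize(t,None,fx=4,fy=4,interpolation=cv2.INTER_CUBIC); b=cv2.resize(s,None,fx=2.4,fy=2.4,interpolation=cv2.INTER_CUBIC)
H=np.zeros((a.shape[0]+b.shape[0],800,3),np.uint8); H[:a.shape[0],:a.shape[1]]=a; H[a.shape[0]:,:b.shape[1]]=b
print(a.shape,b.shape); cv2.imwrite('pics/crop0.png',H[:,:,::-1])
c=D['top']
# mat
im=c['image'].astype(int); hsv=cv2.cvtColor(c['image'],cv2.COLOR_RGB2HSV)
m=((im[:,:,2]>im[:,:,0]-5)&(im.sum(2)<360)&(im.sum(2)>120)).astype(np.uint8); m[:170]=0;m[250:]=0;m[:,:370]=0;m[:,490:]=0
m=cv2.morphologyEx(m,cv2.MORPH_OPEN,np.ones((3,3)))
k=max(cv2.findContours(m,0,2)[0],key=cv2.contourArea)
P=onplane(c,k[:,0],.003)[:,:2]; r=cv2.minAreaRect(P.astype(np.float32)); print('mat',r)
print('base',onplane(c,[[358,360]],0),'bay',onplane(c,[[248,210]],.134), onplane(c,[[297,210]],.03))
E
```

```text
(300, 660, 3) (288, 408, 3)
mat ((0.5183335542678833, -0.2689708471298218), (0.3261297941207886, 0.1774742305278778), 79.7324447631836)
base [[0.00797967 0.00084316 0.        ]] bay [[0.51848935 0.35627308 0.134     ]] [[0.5249319  0.20287957 0.03      ]]
```

View pics/crop0.png

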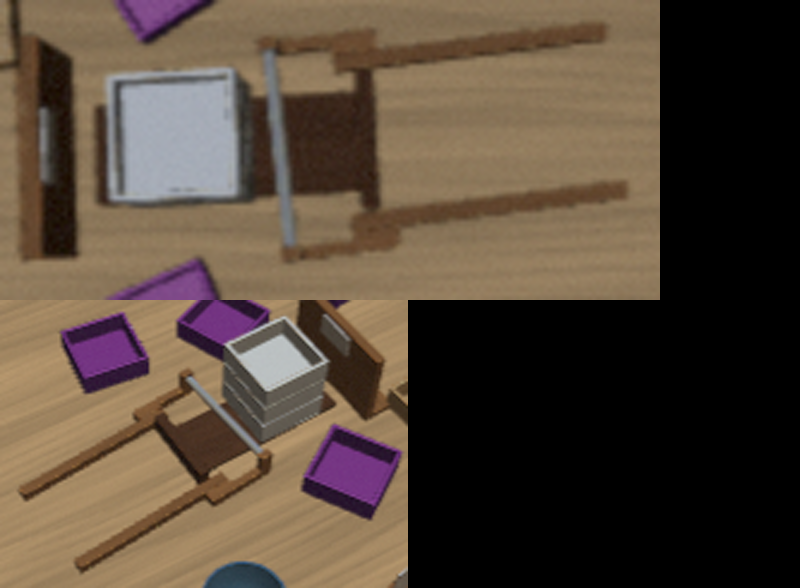

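The crop shows the batten at about (368,145) crop, which is roughly (297,211) in the top view. It sits between two lane strips that slant up and to the right, while the board itself is nearly square to the panel. There is no other dark board nearby. Next I measure the lines and the tool/camera geometry.

```bash
python3 - <<'E'
from h import *
import pickle
D=pickle.load(open('d0.pkl','rb')); c=D['top']; s=get_state()
T=R.from_rotvec(s['tcp_rot']).as_matrix(); print('tool axes\n',T.round(3))
w=D['wrist']; print('cam in tool',(T.T@(w['position']-s['position'])).round(4),'\n',(T.T@w['rotation']).round(3))
im=c['image']
for v,u in [(189,330),(228,330),(210,289),(210,297),(200,297),(210,320),(195,330),(225,340)]: print((u,v),im[v,u])
hsv=cv2.cvtColor(im,cv2.COLOR_RGB2HSV)
g=im.astype(int).sum(2)
# strips: darkest weighted centroid per column
def cent(lo,hi,us):
    out=[]
    for u in us:
        col=g[lo(u):hi(u),u].astype(float); b=np.median(np.r_[col[:3],col[-3:]]); wt=np.clip(b-col-25,0,None)
        out.append((u,(wt*np.arange(lo(u),hi(u))).sum()/wt.sum()))
    return np.array(out)
A=cent(lambda u:int(190-.12*(u-300))-8,lambda u:int(190-.12*(u-300))+9,range(308,352))
B=cent(lambda u:int(229-.12*(u-300))-8,lambda u:int(229-.12*(u-300))+9,range(312,356))
for L in(A,B):
    P=onplane(c,L,.013)[:,:2]; f=cv2.fitLine(P.astype(np.float32),cv2.DIST_HUBER,0,.01,.01).ravel(); f=f if f[1]<0 else np.r_[-f[:2],f[2:]]
    n=np.array([-f[1],f[0]]); print('dir',f[:2],'ang',np.arctan2(f[1],f[0]),'pt at y=.2', f[2]+f[0]/f[1]*(.2-f[3]),'res',np.std((P-f[2:])@n))
# board dark mask
m=((g<190)).astype(np.uint8); m[:190]=0;m[232:]=0;m[:,:266]=0;m[:,305:]=0
print('\n'.join(''.join('#' if x else '.' for x in r[264:306]) for r in m[186:236]))
E
```

```text
tool axes
 [[-0.906  0.423 -0.001]
 [ 0.423  0.906 -0.001]
 [ 0.    -0.001 -1.   ]]
cam in tool [ 0.0822 -0.0012 -0.1424] 
 [[ 0.001 -0.948 -0.319]
 [ 1.     0.001 -0.   ]
 [ 0.    -0.319  0.948]]
(330, 189) [134 114  84]
(330, 228) [97 75 53]
(289, 210) [59 40 29]
(297, 210) [49 27 19]
(297, 200) [56 38 29]
(320, 210) [148 126  95]
(330, 195) [147 125  95]
(340, 225) [94 66 44]
dir [ 0.10155161 -0.99483025] ang -1.4690694 pt at y=.2 0.59999263 res 0.0003996907067762307
dir [ 0.11036276 -0.99389136] ang -1.4602083 pt at y=.2 0.45599315 res 0.0002938837097411998
..........................................
..........................................
..........................................
..........................................
..........................................
....................................###...
............................######........
..............................####........
..............................####........
..............................####........
..#...........................####........
..#...........................####........
..#.............
[... 917 characters left out ...]
#####.......
..########....#####################.......
..########....######################......
..########....#####################.......
..########.....###.............#####......
..###..........................#####......
................................####......
................................####......
.................................##.......
..........................................
..........................................
..........................................
..........................................
..........................................
..........................................
..........................................
..........................................
```

Emit:
{"name": "servo_tool", "arguments": {"moves": [-0.02, -0.01, 0, 0, 0, -0.04, -0.06, -0.025, 0, 0, 0, -0.11, -0.1, -0.042, 0, 0, 0, -0.18, -0.14, -0.06, 0, 0, 0, -0.25, -0.18, -0.077, 0, 0, 0, -0.3], "hand": -1}}

```text
clock: 0.57
position: [0.3552, 0.3607, 0.2311]
tcp_rot: [0.064, -3.14, 0.0]
ft_force: [0.9, 0.8, -0.0]
opening: 1.001
gripper_force: 0.0
```

```bash
cat > to.py <<'E'
import sys
from h import *
# tool-axis shift to a world TCP target x y z [yaw of tool y]
s=get_state(); T=R.from_rotvec(s['tcp_rot']).as_matrix()
t=[float(v) for v in sys.argv[1:]]
print('t',round(float(s['clock']),2),'q',s['joint_positions'].round(3),'p',s['position'].round(4),'yaw',np.arctan2(T[1,1],T[0,1]).round(4),'tilt',T[:,2].round(4),'F',s['ft_force'].round(2),'M',s['moment'].round(2),'op',np.round(s['opening'],3),'gf',s['gripper_force'])
print('shift',(T.T@(np.array(t[:3])-s['position'])).round(4), 'rz',round(-(t[3]-np.arctan2(T[1,1],T[0,1]))/(np.pi/2),4) if len(t)>3 else '')
E
python3 to.py .528 .17 .21 1.63
```

```text
t 0.57 q [ 0.647  0.246 -0.304  1.021  0.     0.606] p [0.3552 0.3607 0.2311] yaw 1.6115 tilt [-4.e-04 -1.e-04 -1.e+00] F [ 0.87  0.77 -0.04] M [ 0.05 -0.06 -0.  ] op 1.001 gf 0.0
shift [-0.165  -0.1976  0.021 ] rz -0.0118
```

Emit:
{"name": "servo_tool", "arguments": {"moves": [-0.022, -0.028, 0.003, 0, 0, 0, -0.047, -0.056, 0.006, 0, 0, 0, -0.072, -0.085, 0.01, 0, 0, 0, -0.097, -0.114, 0.013, 0, 0, 0, -0.122, -0.144, 0.017, 0, 0, 0]}}

```text
clock: 0.98
position: [0.4826, 0.2207, 0.2141]
tcp_rot: [-0.054, 3.141, 0.0]
ft_force: [-0.2, 1.1, 0.5]
opening: 0.997
gripper_force: 0.0
```

Emit:
{"name": "servo_tool", "arguments": {"moves": [-0.022, -0.03, 0, 0, 0, 0, -0.035, -0.045, 0, 0, 0, 0, -0.04, -0.05, 0, 0, 0, 0, -0.04, -0.05, 0, 0, 0, 0]}}

```text
clock: 1.32
position: [0.5242, 0.1724, 0.2138]
tcp_rot: [0.05, -3.141, 0.0]
ft_force: [-0.2, 0.6, 0.8]
opening: 1.0
gripper_force: 0.0
```

```bash
python3 to.py .528 .17 .21 1.63; python3 - <<'E'
from h import *
import pickle
w=cap('wrist'); pickle.dump(w,open('w1.pkl','wb')); save('w1',w)
E
```

```text
t 1.32 q [ 0.184  0.342 -0.216  1.013  0.     0.152] p [0.5242 0.1724 0.2138] yaw 1.6024 tilt [-4.e-04 -0.e+00 -1.e+00] F [-0.2   0.62  0.84] M [ 0.   -0.01 -0.  ] op 1.0 gf 0.0
shift [-0.0037 -0.0025  0.0038] rz -0.0176
```

View pics/w1.png

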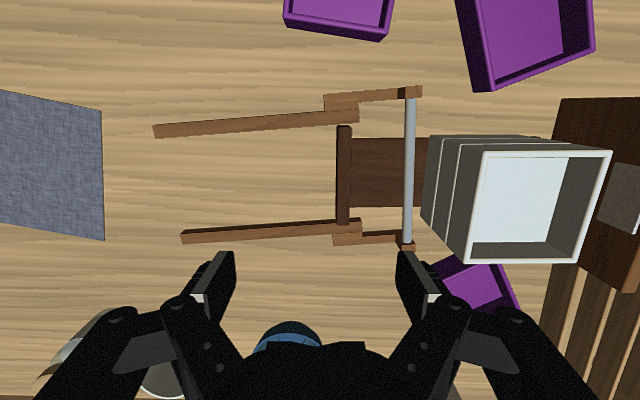

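The wrist view shows the upper strip running from (152,131) to (358,115), the lower strip from (181,238) to (360,225), and the batten top at (337–351, 125–225). The rail is at x≈408, the dishes at (430–610, 140–260), and the mat's near corners at (102,112) and (104,240). I fit edges to these.

```bash
cat >> h.py <<'E'
def edge(g,p0,p1,n,half=7,sgn=1,sig=1.0):
    """sub-pixel edge points along the segment p0-p1: strongest signed gradient across it"""
    g=cv2.GaussianBlur(g.astype(np.float32),(0,0),sig); p0,p1=np.array(p0,float),np.array(p1,float); d=(p1-p0)/np.linalg.norm(p1-p0); nn=np.array([-d[1],d[0]])
    o=np.arange(-half,half+.01,.25); out=[]
    for a in np.linspace(0,1,n):
        q=p0+a*(p1-p0)+o[:,None]*nn
        v=cv2.remap(g,q[None,:,0].astype(np.float32),q[None,:,1].astype(np.float32),cv2.INTER_LINEAR)[0]
        gr=sgn*np.gradient(v); i=gr.argmax(); out.append(q[i])
    return np.array(out)
def line(P):
    f=cv2.fitLine(P.astype(np.float32),cv2.DIST_HUBER,0,.001,.001).ravel().astype(float); r=(P-f[2:])@np.array([-f[1],f[0]])
    return f[2:],f[:2],np.median(np.abs(r))
E
cat > m1.py <<'E'
from h import *
import pickle
w=pickle.load(open('w1.pkl','rb')); g=w['image'].sum(2)
def fit(name,p0,p1,sgn,z,half=5):
    e=edge(g,p0,p1,40,half,sgn); P=onplane(w,e,z)[:,:2]; a,d,r=line(P)
    if d[1]>0 and abs(d[1])>.5: d=-d
    print(name,'ang',np.arctan2(d[1],d[0]).round(4),'x(y=.2)=' if abs(d[1])>.5 else 'y(x=.53)=',(a[0]+d[0]/d[1]*(.2-a[1]) if abs(d[1])>.5 else a[1]+d[1]/d[0]*(.53-a[0])).round(4),'res',r.round(5)); return a,d
# normal = image-down for left-to-right segments
fit('up outer top',(160,125),(330,111),-1,.016)
fit('up inner',(160,138),(330,123),1,.016)
fit('low inner bottom',(190,232),(325,220),-1,.0)
fit('low outer top',(190,243),(325,232),1,.016)
# batten: vertical segments downwards -> normal is image-left
fit('bat front top',(337,132),(336,216),1,.032,4)
fit('bat rear top',(351,132),(350,216),-1,.032,4)
fit('board side up',(360,138),(395,138),-1,.010)
fit('board side lo',(360,207),(395,207),1,.010)
print('bat ends', onplane(w,edge(g,(340,125),(347,125),5,5,-1),.032).mean(0).round(4), onplane(w,edge(g,(340,225),(347,225),5,6,1),.032).mean(0).round(4))
print('rail c',onplane(w,[[410,98],[407,243]],.036).round(4))
E
python3 m1.py
```

```text
up outer top ang -1.4602 x(y=.2)= 0.4475 res 0.00027
up inner ang -1.4614 x(y=.2)= 0.4646 res 0.00028
low inner bottom ang -1.4609 x(y=.2)= 0.5923 res 0.0003
low outer top ang -1.4618 x(y=.2)= 0.6076 res 0.0003
bat front top ang 0.0415 y(x=.53)= 0.1954 res 0.00031
bat rear top ang 0.0392 y(x=.53)= 0.2133 res 0.00087
board side up ang -1.5372 x(y=.2)= 0.4813 res 0.00028
board side lo ang -1.5384 x(y=.2)= 0.571 res 0.00035
bat ends [0.4643 0.2012 0.032 ] [0.5877 0.2092 0.032 ]
rail c [[0.4339 0.2707 0.036 ]
 [0.6081 0.2913 0.036 ]]
```

Emit:
{"name": "servo_tool", "arguments": {"moves": [-0.001, 0.01, 0.03, 0, 0, -0.001, -0.002, 0.022, 0.06, 0, 0, -0.003, -0.003, 0.03, 0.085, 0, 0, -0.003, -0.003, 0.032, 0.1, 0, 0, -0.003, -0.003, 0.032, 0.104, 0, 0, -0.003], "hand": 0}}

```text
clock: 1.78
position: [0.5216, 0.2074, 0.1074]
tcp_rot: [0.067, -3.135, 0.001]
ft_force: [-1.0, 0.5, -0.8]
opening: 0.5
gripper_force: 0.0
```

Emit:
{"name": "servo_tool", "arguments": {"moves": [0, 0, 0, 0, 0, 0, 0, 0, 0, 0, 0, 0]}}

```text
clock: 1.95
position: [0.525, 0.2066, 0.1111]
tcp_rot: [-0.064, 3.141, 0.0]
ft_force: [0.0, -0.0, -0.9]
opening: 0.498
gripper_force: 0.0
```

```bash
python3 to.py .527 .2045 .013 1.608; python3 - <<'E'
from h import *
import pickle
w=cap('wrist'); pickle.dump(w,open('w2.pkl','wb')); save('w2',w)
print(proj(w,[[.4645,.193,.032],[.5870,.198,.032],[.4645,.2095,.032],[.587,.2145,.032]]).round(1))
E
```

```text
t 1.95 q [ 0.244  0.458 -0.323  0.788  0.     0.203] p [0.525  0.2066 0.1111] yaw 1.6113 tilt [ 4.e-04  2.e-04 -1.e+00] F [ 0.01 -0.04 -0.91] M [-0.06 -0.03 -0.01] op 0.498 gf 0.0
shift [-0.0019 -0.0022  0.0981] rz 0.0021
[[302.2 131.7]
 [304.1 268.8]
 [323.5 132.6]
 [322.2 269.4]]
```

View pics/w2.png

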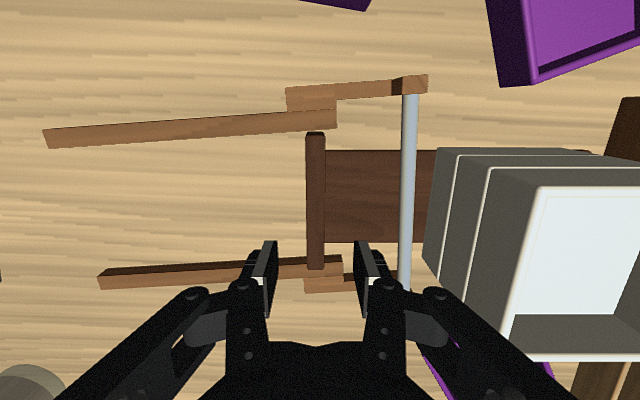

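The batten top is at (306–325, 132–268), between the open fingers (pads at about (265,275) and (365,275)). Both views go into triangulating its top corners.

```bash
python3 - <<'E'
from h import *
import pickle
W=[pickle.load(open(f'w{i}.pkl','rb')) for i in(1,2)]
S=[dict(f=((337,132),(336,216)),r=((351,132),(350,216)),u=((341,125),(348,125)),l=((340,225),(347,225))),
   dict(f=((306,140),(306,235)),r=((325,140),(324,235)),u=((310,132),(321,132)),l=((311,269),(320,269)))]
sg=dict(f=1,r=-1,u=-1,l=1); C=[]
for w,s in zip(W,S):
    g=w['image'].sum(2); L={}
    for k in s:
        a,d,_=line(edge(g,*s[k],30,4,sg[k])); L[k]=np.cross(np.r_[a,1],np.r_[d,0]) 
        print(k,a.round(1),end=' ')
    X=lambda a,b:(lambda h:h[:2]/h[2])(np.cross(L[a],L[b]))
    C.append(np.array([X('f','u'),X('r','u'),X('f','l'),X('r','l')]))
print();print(tri(W[0],C[0],W[1],C[1]).round(4))
for w,c in zip(W,C): print(onplane(w,c,.032).round(4).tolist())
# lane in w2
w=W[1]; g=w['image'].sum(2)
for n,p0,p1,sn,z in[('up inner',(60,147),(300,128),1,.016),('low inner bot',(110,268),(235,260),-1,0),('board up',(335,151),(395,151),-1,.01),('board lo',(335,241),(350,242),1,.01)]:
    a,d,r=line(onplane(w,edge(g,p0,p1,40,5,sn),z)[:,:2]); print(n,(np.arctan2(d[1],d[0])%np.pi-np.pi).round(4),(a[0]+d[0]/d[1]*(.2-a[1])).round(4),r.round(5))
E
```

```text
f [335.3 168.2] r [350.6 173.1] u [344.5 124.5] l [343.1 225.4] f [305.3 192.1] r [325.2 189.1] u [316.6 131.4] l [314.3 269.4] 
[[0.4651 0.194  0.015  0.0011]
 [0.465  0.2119 0.0231 0.0011]
 [0.5939 0.1993 0.0217 0.0015]
 [0.5888 0.2165 0.0288 0.    ]]
[[0.4635, 0.1926, 0.032], [0.4649, 0.2109, 0.032], [0.5888, 0.1977, 0.032], [0.5874, 0.216, 0.032]]
[[0.464, 0.1948, 0.032], [0.4637, 0.2114, 0.032], [0.5877, 0.2001, 0.032], [0.5867, 0.2163, 0.032]]
up inner -1.461 0.4645 0.00022
low inner bot -1.4623 0.5924 0.00014
board up -1.5257 0.4816 0.0001
board lo -1.5234 0.5719 0.00012
```

Emit:
{"name": "servo_tool", "arguments": {"moves": [-0.001, -0.001, 0.02, 0, 0, 0, -0.001, -0.001, 0.045, 0, 0, 0, -0.001, -0.001, 0.065, 0, 0, 0, -0.001, -0.001, 0.08, 0, 0, 0, -0.001, -0.001, 0.09, 0, 0, 0]}}

```text
clock: 2.42
position: [0.5265, 0.2047, 0.0202]
tcp_rot: [-0.061, 3.14, 0.0]
ft_force: [-0.8, 0.5, 0.4]
opening: 0.501
gripper_force: 0.0
```

Emit:
{"name": "servo_tool", "arguments": {"moves": [0, 0, 0.003, 0, 0, 0, 0, 0, 0.006, 0, 0, 0, 0, 0, 0.007, 0, 0, 0, 0, 0, 0.007, 0, 0, 0]}}

```text
clock: 2.75
position: [0.5271, 0.205, 0.0142]
tcp_rot: [-0.061, 3.139, 0.001]
ft_force: [-0.1, -0.4, 0.0]
opening: 0.503
gripper_force: 0.0
```

```bash
python3 to.py .526 .2055 .013 1.6126
```

```text
t 2.75 q [ 0.24   0.586 -0.407  0.576 -0.     0.201] p [0.5271 0.205  0.0142] yaw 1.6099 tilt [ 1.5e-03  4.0e-04 -1.0e+00] F [-0.11 -0.43  0.03] M [0.03 0.01 0.02] op 0.503 gf 0.0
shift [0.0011 0.0006 0.0012] rz -0.0017
```

Emit:
{"name": "servo_tool", "arguments": {"moves": [0, 0, 0.001, 0, 0, 0, 0, 0, 0.001, 0, 0, 0, 0, 0, 0.001, 0, 0, 0, 0, 0, 0.001, 0, 0, 0, 0, 0, 0.001, 0, 0, 0], "hand": 1, "grip_force": 60}}

```text
clock: 3.17
position: [0.5269, 0.2055, 0.0132]
tcp_rot: [-0.062, 3.14, 0.002]
ft_force: [-1.4, 2.0, 5.8]
opening: 0.169
gripper_force: 60.8
```

Emit:
{"name": "servo_tool", "arguments": {"moves": [0, 0, 0, 0, 0, 0, 0, 0, 0, 0, 0, 0, 0, 0, 0, 0, 0, 0], "grip_force": 90}}

```text
clock: 3.42
position: [0.527, 0.2055, 0.0133]
tcp_rot: [-0.062, 3.139, 0.002]
ft_force: [-0.5, 3.0, 5.5]
opening: 0.162
gripper_force: 89.2
```

```bash
python3 to.py .526 .2055 .013 1.6126
```

```text
t 3.42 q [ 0.241  0.587 -0.408  0.574  0.001  0.201] p [0.527  0.2055 0.0133] yaw 1.6106 tilt [ 0.0016  0.0014 -1.    ] F [-0.52  2.95  5.55] M [0.42 0.26 0.16] op 0.162 gf 89.23916101455688
shift [0.001  0.     0.0003] rz -0.0013
```

Emit:
{"name": "servo_tool", "arguments": {"moves": [-0.0003, -0.001, -0.0004, 0, 0, 0, -0.0006, -0.002, -0.0004, 0, 0, -0.001, -0.001, -0.004, -0.0004, 0, 0, -0.002, -0.0014, -0.006, -0.0004, 0, 0, -0.003, -0.0017, -0.008, -0.0004, 0, 0, -0.004]}}

```text
clock: 3.83
position: [0.5286, 0.1989, 0.0133]
tcp_rot: [-0.074, 3.14, 0.007]
ft_force: [-0.5, 8.0, 3.3]
opening: 0.165
gripper_force: 88.9
```

```bash
cat > lane.py <<'E'
import sys
from h import *
s=get_state(); T=R.from_rotvec(s['tcp_rot']).as_matrix(); yaw=np.arctan2(T[1,1],T[0,1])
u=np.array([np.cos(-1.461),np.sin(-1.461)]); n=np.array([-u[1],u[0]])  # n ~ +x world
d=s['position'][:2]-np.array([.52845,.2]); F=s['ft_force']; lat=d@n
print('t',round(float(s['clock']),2),'along',((s['position'][:2]-[.527,.2055])@u*1e3).round(1),'lat mm(tcp)',(lat*1e3).round(2),'yaw err to lane',(np.pi-1.461-yaw).round(4),'z',s['position'][2].round(4),'F along',(F[:2]@u).round(1),'F lat',(F[:2]@n).round(1),'Fz',F[2].round(1),'M',s['moment'].round(2))
print('lane dir in tool',np.round([u@T[:2,0],u@T[:2,1]],4),'n in tool',np.round([n@T[:2,0],n@T[:2,1]],4),'op',np.round(s['opening'],3))
E
python3 lane.py
```

```text
t 3.83 along 6.7 lat mm(tcp) 0.05 yaw err to lane 0.0628 z 0.0133 F along -8.0 F lat 0.4 Fz 3.3 M [ 1.31  0.24 -0.  ]
lane dir in tool [-0.0628 -0.998 ] n in tool [-0.998   0.0628] op 0.165
```

Emit:
{"name": "servo_tool", "arguments": {"moves": [-0.0003, -0.002, 0, 0, 0, -0.001, -0.0006, -0.004, 0, 0, 0, -0.002, -0.0009, -0.006, 0, 0, 0, -0.003, -0.0012, -0.008, 0, 0, 0, -0.004, -0.0014, -0.01, 0, 0, 0, -0.005]}}

```text
clock: 4.25
position: [0.5305, 0.1894, 0.0133]
tcp_rot: [-0.087, 3.139, 0.009]
ft_force: [-0.8, 9.1, 3.7]
opening: 0.16
gripper_force: 88.8
```

```bash
python3 lane.py
```

```text
t 4.25 along 16.4 lat mm(tcp) 0.92 yaw err to lane 0.0547 z 0.0133 F along -9.1 F lat 0.2 Fz 3.7 M [1.63 0.17 0.08]
lane dir in tool [-0.0546 -0.9985] n in tool [-0.9985  0.0546] op 0.16
```

Emit:
{"name": "servo_tool", "arguments": {"moves": [-0.0001, -0.002, 0, 0, 0, -0.001, -0.0002, -0.004, 0, 0, 0, -0.002, -0.0003, -0.006, 0, 0, 0, -0.003, -0.0004, -0.008, 0, 0, 0, -0.004, -0.0005, -0.01, 0, 0, 0, -0.005]}}

```text
clock: 4.67
position: [0.5316, 0.1798, 0.0133]
tcp_rot: [-0.099, 3.139, 0.01]
ft_force: [0.4, 10.0, 2.5]
opening: 0.163
gripper_force: 88.8
```

```bash
python3 lane.py
```

```text
t 4.67 along 26.0 lat mm(tcp) 0.95 yaw err to lane 0.0468 z 0.0133 F along -9.9 F lat 1.5 Fz 2.5 M [ 1.71  0.11 -0.02]
lane dir in tool [-0.0468 -0.9989] n in tool [-0.9989  0.0468] op 0.163
```

Emit:
{"name": "servo_tool", "arguments": {"moves": [-0.0001, -0.002, 0, 0, 0, -0.001, -0.0002, -0.004, 0, 0, 0, -0.002, -0.0003, -0.006, 0, 0, 0, -0.003, -0.0003, -0.008, 0, 0, 0, -0.004, -0.0004, -0.01, 0, 0, 0, -0.005]}}

```text
clock: 5.08
position: [0.5328, 0.1698, 0.0133]
tcp_rot: [-0.111, 3.138, 0.01]
ft_force: [-0.9, 9.5, 2.0]
opening: 0.161
gripper_force: 88.8
```

```bash
python3 lane.py; python3 -c "
from h import *
t=cap('top');s=cap('scene')
a=cv2.resize(t['image'][170:250,200:370],None,fx=4,fy=4,interpolation=2); b=cv2.resize(s['image'][130:250,270:420],None,fx=2.2,fy=2.2,interpolation=2)
H=np.zeros((600,700,3),np.uint8);H[:320,:680]=a;H[320:320+264,:330]=b; cv2.imwrite('pics/p2.png',H[:,:,::-1])"
```

```text
t 5.08 along 36.1 lat mm(tcp) 1.02 yaw err to lane 0.0392 z 0.0133 F along -9.5 F lat 0.1 Fz 2.0 M [ 1.7   0.07 -0.1 ]
lane dir in tool [-0.0392 -0.9992] n in tool [-0.9992  0.0392] op 0.161
```

View pics/p2.png

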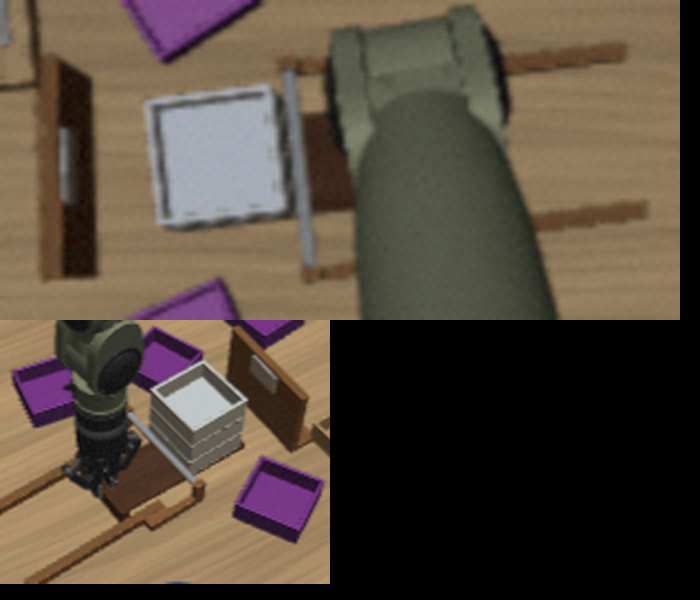

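The stack is standing against the rail with its face parallel to it. I keep drawing along the lane.

Emit:
{"name": "servo_tool", "arguments": {"moves": [-0.0001, -0.002, 0, 0, 0, -0.001, -0.0002, -0.0045, 0, 0, 0, -0.002, -0.0003, -0.007, 0, 0, 0, -0.003, -0.0003, -0.0095, 0, 0, 0, -0.004, -0.0004, -0.012, 0, 0, 0, -0.005]}}

```text
clock: 5.6
position: [0.534, 0.1579, 0.0133]
tcp_rot: [-0.123, 3.138, 0.01]
ft_force: [0.0, 10.1, 2.7]
opening: 0.165
gripper_force: 88.8
```

Emit:
{"name": "servo_tool", "arguments": {"moves": [-0.0001, -0.0025, 0, 0, 0, -0.001, -0.0001, -0.005, 0, 0, 0, -0.002, -0.0002, -0.0075, 0, 0, 0, -0.003, -0.0003, -0.01, 0, 0, 0, -0.004, -0.0003, -0.0125, 0, 0, 0, -0.005]}}

```text
clock: 6.02
position: [0.5353, 0.1455, 0.0133]
tcp_rot: [-0.136, 3.137, 0.01]
ft_force: [0.4, 10.9, 3.0]
opening: 0.165
gripper_force: 88.9
```

```bash
python3 lane.py
```

```text
t 6.02 along 60.6 lat mm(tcp) 0.8 yaw err to lane 0.0234 z 0.0133 F along -10.8 F lat 1.6 Fz 3.0 M [ 1.81  0.07 -0.14]
lane dir in tool [-0.0234 -0.9997] n in tool [-0.9997  0.0234] op 0.165
```

Emit:
{"name": "servo_tool", "arguments": {"moves": [-0.0001, -0.0025, 0, 0, 0, -0.001, -0.0002, -0.005, 0, 0, 0, -0.002, -0.0002, -0.0075, 0, 0, 0, -0.003, -0.0003, -0.01, 0, 0, 0, -0.004, -0.0004, -0.0125, 0, 0, 0, -0.005]}}

```text
clock: 6.43
position: [0.5366, 0.1331, 0.0133]
tcp_rot: [-0.148, 3.137, 0.01]
ft_force: [-1.0, 10.2, 3.9]
opening: 0.163
gripper_force: 88.9
```

Emit:
{"name": "servo_tool", "arguments": {"moves": [0, -0.0025, 0, 0, 0, -0.001, -0.0001, -0.005, 0, 0, 0, -0.002, -0.0001, -0.0075, 0, 0, 0, -0.003, -0.0002, -0.01, 0, 0, 0, -0.004, -0.0002, -0.0125, 0, 0, 0, -0.005]}}

```text
clock: 6.85
position: [0.538, 0.1208, 0.0133]
tcp_rot: [-0.16, 3.136, 0.01]
ft_force: [-0.0, 10.8, 4.7]
opening: 0.163
gripper_force: 88.9
```

```bash
python3 lane.py
```

```text
t 6.85 along 85.4 lat mm(tcp) 0.81 yaw err to lane 0.0077 z 0.0133 F along -10.7 F lat 1.1 Fz 4.7 M [ 1.85  0.11 -0.12]
lane dir in tool [-0.0077 -1.    ] n in tool [-1.      0.0077] op 0.163
```

Emit:
{"name": "servo_tool", "arguments": {"moves": [0, -0.002, 0, 0, 0, -0.001, -0.0001, -0.004, 0, 0, 0, -0.002, -0.0001, -0.006, 0, 0, 0, -0.003, -0.0001, -0.008, 0, 0, 0, -0.004, -0.0001, -0.01, 0, 0, 0, -0.005]}}

```text
clock: 7.27
position: [0.5391, 0.111, 0.0133]
tcp_rot: [-0.173, 3.135, 0.011]
ft_force: [-0.2, 10.4, 3.3]
opening: 0.165
gripper_force: 88.9
```

Emit:
{"name": "servo_tool", "arguments": {"moves": [0, -0.0015, 0, 0, 0, 0, 0, -0.003, 0, 0, 0, 0, 0, -0.0045, 0, 0, 0, 0, 0, -0.006, 0, 0, 0, 0, 0, -0.0075, 0, 0, 0, 0]}}

```text
clock: 7.68
position: [0.5397, 0.1038, 0.0133]
tcp_rot: [-0.173, 3.135, 0.011]
ft_force: [-0.7, 11.8, 4.4]
opening: 0.163
gripper_force: 89.0
```

```bash
python3 lane.py
```

```text
t 7.68 along 102.5 lat mm(tcp) 0.63 yaw err to lane -0.0006 z 0.0133 F along -11.8 F lat 0.6 Fz 4.4 M [ 2.06  0.16 -0.01]
lane dir in tool [ 5.e-04 -1.e+00] n in tool [-1.e+00 -6.e-04] op 0.163
```

Emit:
{"name": "servo_tool", "arguments": {"moves": [-0.0001, -0.0015, 0, 0, 0, 0, -0.0001, -0.003, 0, 0, 0, 0, -0.0002, -0.0045, 0, 0, 0, 0, -0.0002, -0.006, 0, 0, 0, 0, -0.0002, -0.0075, 0, 0, 0, 0]}}

```text
clock: 8.1
position: [0.5407, 0.095, 0.0133]
tcp_rot: [-0.172, 3.136, 0.007]
ft_force: [-1.2, 7.2, 5.0]
opening: 0.161
gripper_force: 89.1
```

Emit:
{"name": "servo_tool", "arguments": {"moves": [0, -0.0015, 0, 0, 0, 0, 0, -0.003, 0, 0, 0, 0, 0, -0.0045, 0, 0, 0, 0, 0, -0.006, 0, 0, 0, 0, 0, -0.0075, 0, 0, 0, 0]}}

```text
clock: 8.52
position: [0.5416, 0.087, 0.0133]
tcp_rot: [-0.172, 3.136, 0.005]
ft_force: [-0.9, 5.2, 5.7]
opening: 0.166
gripper_force: 89.1
```

```bash
python3 lane.py
```

```text
t 8.52 along 119.3 lat mm(tcp) 0.67 yaw err to lane 0.0005 z 0.0133 F along -5.3 F lat -0.4 Fz 5.7 M [ 1.12  0.18 -0.  ]
lane dir in tool [-5.e-04 -1.e+00] n in tool [-1.e+00  5.e-04] op 0.166
```

Emit:
{"name": "servo_tool", "arguments": {"moves": [0, -0.0015, 0, 0, 0, 0, 0, -0.003, 0, 0, 0, 0, 0, -0.0045, 0, 0, 0, 0, 0, -0.006, 0, 0, 0, 0, 0, -0.0075, 0, 0, 0, 0]}}

```text
clock: 8.93
position: [0.5424, 0.0795, 0.0133]
tcp_rot: [-0.171, 3.136, 0.005]
ft_force: [-0.1, 5.7, 5.6]
opening: 0.165
gripper_force: 89.1
```

Emit:
{"name": "servo_tool", "arguments": {"moves": [0, -0.0015, 0, 0, 0, 0, 0, -0.003, 0, 0, 0, 0, 0, -0.0045, 0, 0, 0, 0, 0, -0.006, 0, 0, 0, 0, 0, -0.0075, 0, 0, 0, 0]}}

```text
clock: 9.35
position: [0.5432, 0.072, 0.0133]
tcp_rot: [-0.171, 3.136, 0.005]
ft_force: [-1.1, 6.0, 4.0]
opening: 0.163
gripper_force: 89.1
```

```bash
python3 lane.py
```

```text
t 9.35 along 134.4 lat mm(tcp) 0.63 yaw err to lane 0.0006 z 0.0133 F along -6.1 F lat -0.4 Fz 4.0 M [1.06 0.15 0.04]
lane dir in tool [-6.e-04 -1.e+00] n in tool [-1.e+00  6.e-04] op 0.163
```

Emit:
{"name": "servo_tool", "arguments": {"moves": [0, -0.0015, 0, 0, 0, 0, 0, -0.003, 0, 0, 0, 0, 0, -0.0045, 0, 0, 0, 0, 0, -0.006, 0, 0, 0, 0, 0, -0.0075, 0, 0, 0, 0]}}

```text
clock: 9.77
position: [0.544, 0.0645, 0.0133]
tcp_rot: [-0.171, 3.136, 0.005]
ft_force: [-0.8, 5.3, 5.8]
opening: 0.164
gripper_force: 89.1
```

Emit:
{"name": "servo_tool", "arguments": {"moves": [0, -0.0015, 0, 0, 0, 0, 0, -0.003, 0, 0, 0, 0, 0, -0.0045, 0, 0, 0, 0, 0, -0.006, 0, 0, 0, 0, 0, -0.0075, 0, 0, 0, 0]}}

```text
clock: 10.18
position: [0.5448, 0.0571, 0.0133]
tcp_rot: [-0.171, 3.136, 0.005]
ft_force: [-0.7, 5.6, 6.5]
opening: 0.163
gripper_force: 89.1
```

Emit:
{"name": "servo_tool", "arguments": {"moves": [0, -0.0015, 0, 0, 0, 0, 0, -0.003, 0, 0, 0, 0, 0, -0.0045, 0, 0, 0, 0, 0, -0.006, 0, 0, 0, 0, 0, -0.0075, 0, 0, 0, 0]}}

```text
clock: 10.6
position: [0.5456, 0.0495, 0.0133]
tcp_rot: [-0.171, 3.136, 0.004]
ft_force: [-0.3, 6.2, 5.3]
opening: 0.164
gripper_force: 89.2
```

```bash
python3 lane.py
```

```text
t 10.6 along 157.1 lat mm(tcp) 0.6 yaw err to lane 0.0006 z 0.0133 F along -6.2 F lat 0.3 Fz 5.3 M [ 1.04  0.07 -0.04]
lane dir in tool [-6.e-04 -1.e+00] n in tool [-1.e+00  6.e-04] op 0.164
```

Emit:
{"name": "servo_tool", "arguments": {"moves": [0, -0.0015, 0, 0, 0, 0, 0, -0.003, 0, 0, 0, 0, 0, -0.0045, 0, 0, 0, 0, 0, -0.006, 0, 0, 0, 0, 0, -0.0075, 0, 0, 0, 0]}}

```text
clock: 11.02
position: [0.5465, 0.0417, 0.0133]
tcp_rot: [-0.171, 3.136, 0.003]
ft_force: [0.2, 4.1, 5.0]
opening: 0.163
gripper_force: 89.1
```

Emit:
{"name": "servo_tool", "arguments": {"moves": [0, -0.0015, 0, 0, 0, 0, 0, -0.003, 0, 0, 0, 0, 0, -0.0045, 0, 0, 0, 0, 0, -0.006, 0, 0, 0, 0, 0, -0.0075, 0, 0, 0, 0]}}

```text
clock: 11.43
position: [0.5473, 0.0343, 0.0133]
tcp_rot: [-0.171, 3.136, 0.003]
ft_force: [0.5, 3.4, 5.2]
opening: 0.163
gripper_force: 89.1
```

Emit:
{"name": "servo_tool", "arguments": {"moves": [0, -0.002, 0, 0, 0, 0, 0, -0.0045, 0, 0, 0, 0, 0, -0.0075, 0, 0, 0, 0, 0, -0.011, 0, 0, 0, 0, 0, -0.015, 0, 0, 0, 0]}}

```text
clock: 11.85
position: [0.5488, 0.0194, 0.0133]
tcp_rot: [-0.171, 3.136, 0.004]
ft_force: [-0.4, 4.8, 5.8]
opening: 0.167
gripper_force: 89.1
```

```bash
python3 lane.py
```

```text
t 11.85 along 187.3 lat mm(tcp) 0.46 yaw err to lane 0.0006 z 0.0133 F along -4.9 F lat 0.1 Fz 5.8 M [0.89 0.08 0.06]
lane dir in tool [-6.e-04 -1.e+00] n in tool [-1.e+00  6.e-04] op 0.167
```

Emit:
{"name": "servo_tool", "arguments": {"moves": [-0.0001, -0.004, 0, 0, 0, 0, -0.0001, -0.008, 0, 0, 0, 0, -0.0002, -0.012, 0, 0, 0, 0, -0.0003, -0.016, 0, 0, 0, 0, -0.0004, -0.02, 0, 0, 0, 0]}}

```text
clock: 12.27
position: [0.5514, -0.0005, 0.0133]
tcp_rot: [-0.171, 3.136, 0.004]
ft_force: [-0.1, 5.1, 5.3]
opening: 0.161
gripper_force: 89.2
```

Emit:
{"name": "servo_tool", "arguments": {"moves": [0, -0.004, 0, 0, 0, 0, 0, -0.008, 0, 0, 0, 0, 0, -0.012, 0, 0, 0, 0, -0.0001, -0.016, 0, 0, 0, 0, -0.0001, -0.02, 0, 0, 0, 0]}}

```text
clock: 12.68
position: [0.5536, -0.0204, 0.0133]
tcp_rot: [-0.171, 3.136, 0.004]
ft_force: [-0.3, 4.6, 5.0]
opening: 0.163
gripper_force: 89.2
```

Emit:
{"name": "servo_tool", "arguments": {"moves": [0, -0.005, 0, 0, 0, 0, 0, -0.01, 0, 0, 0, 0, 0, -0.015, 0, 0, 0, 0, -0.0001, -0.02, 0, 0, 0, 0, -0.0001, -0.025, 0, 0, 0, 0]}}

```text
clock: 13.1
position: [0.5564, -0.0452, 0.0133]
tcp_rot: [-0.171, 3.136, 0.004]
ft_force: [-1.5, 5.1, 6.4]
opening: 0.163
gripper_force: 89.2
```

Emit:
{"name": "servo_tool", "arguments": {"moves": [0, 0, 0, 0, 0, 0]}}

```text
clock: 13.18
position: [0.5565, -0.0463, 0.0133]
tcp_rot: [-0.169, 3.136, 0.001]
ft_force: [-0.6, 2.5, 5.0]
opening: 0.16
gripper_force: 89.1
```

```bash
python3 lane.py; python3 -c "
from h import *
t=cap('top');s=cap('scene'); import pickle; pickle.dump((t,s),open('d3.pkl','wb'))
a=cv2.resize(t['image'][170:250,200:400],None,fx=3.5,fy=3.5,interpolation=2); b=cv2.resize(s['image'][120:280,200:420],None,fx=2,fy=2,interpolation=2)
H=np.zeros((600,700,3),np.uint8);H[:280,:700]=a;H[280:600,:440]=b; cv2.imwrite('pics/p3.png',H[:,:,::-1])"
```

```text
t 13.18 along 253.5 lat mm(tcp) 0.92 yaw err to lane 0.0018 z 0.0133 F along -2.5 F lat -0.3 Fz 5.0 M [0.46 0.1  0.06]
lane dir in tool [-0.0018 -1.    ] n in tool [-1.      0.0018] op 0.16
```

View pics/p3.png

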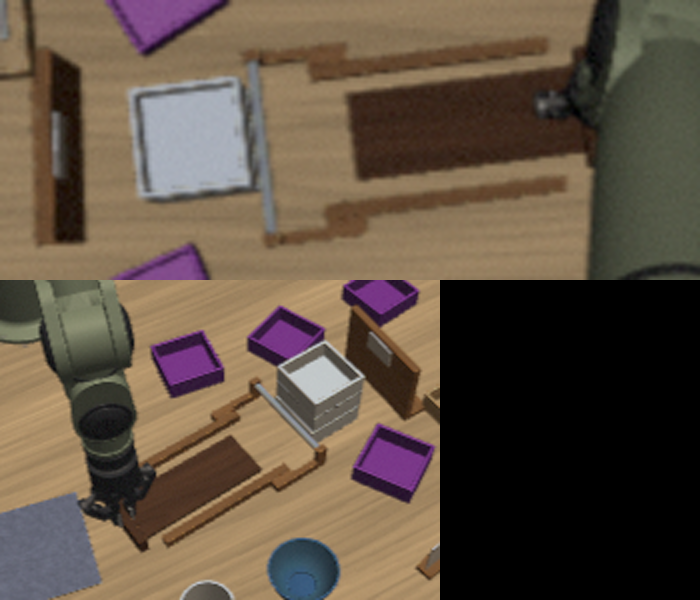

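The stack stands on the shelf at the rail, and the board has come out of the lane straight and clear of everything. I lift it, and at the same time measure the mat edges and where the board sits relative to the TCP.

Emit:
{"name": "servo_tool", "arguments": {"moves": [0, 0, -0.003, 0, 0, 0, 0, 0, -0.01, 0, 0, 0, 0, 0, -0.02, 0, 0, 0, 0, 0, -0.032, 0, 0, 0, 0, 0, -0.045, 0, 0, 0], "grip_force": 110}}

```text
clock: 13.7
position: [0.5556, -0.0463, 0.0583]
tcp_rot: [0.17, -3.136, 0.001]
ft_force: [0.0, -0.1, -2.1]
opening: 0.156
gripper_force: 107.5
```

Emit:
{"name": "servo_tool", "arguments": {"moves": [0, 0, -0.01, 0, 0, 0, 0, 0, -0.018, 0, 0, 0, 0, 0, -0.023, 0, 0, 0, 0, 0, -0.025, 0, 0, 0, 0, 0, -0.025, 0, 0, 0]}}

```text
clock: 14.12
position: [0.5563, -0.0462, 0.0831]
tcp_rot: [-0.17, 3.136, -0.0]
ft_force: [-0.2, -0.6, -2.6]
opening: 0.157
gripper_force: 107.6
```

```bash
python3 - <<'E'
from h import *
import pickle
D=pickle.load(open('d0.pkl','rb'));t3,s3=pickle.load(open('d3.pkl','rb'))
def L(c,p0,p1,sg,z,half=4):
    a,d,r=line(onplane(c,edge(c['image'].sum(2),p0,p1,40,half,sg),z)[:,:2]); return a,d,r
def X(l1,l2):
    s=np.linalg.solve(np.c_[l1[1],-l2[1]],l2[0]-l1[0]); return l1[0]+s[0]*l1[1]
def quad(c,q,z,sg):
    ls=[L(c,np.array(q[i])+.12*(np.array(q[(i+1)%4])-q[i]),np.array(q[i])+.88*(np.array(q[(i+1)%4])-q[i]),sg,z) for i in range(4)]
    P=np.array([X(ls[i-1],ls[i]) for i in range(4)]); return P,[round(float(l[2]),5) for l in ls],[round(float(np.arctan2(l[1][1],l[1][0])%np.pi),4) for l in ls]
# corners clockwise in image: normal of each side points inward -> mat darker than table: negative gradient
P,r,a=quad(D['top'],[(387.5,181),(479,192),(474.5,242),(382,228)],.003,-1)
print('mat top',P.round(4).tolist(),r,a,'c',P.mean(0).round(4),np.linalg.norm(P-np.roll(P,-1,0),axis=1).round(4))
P,r,a=quad(D['scene'],[(138,262),(241,229),(250,272),(144,300)],.003,-1)
print('mat scene',P.round(4).tolist(),r,a,'c',P.mean(0).round(4),np.linalg.norm(P-np.roll(P,-1,0),axis=1).round(4))
# board in t3: pixel = crop/3.5+(200,170)
k=lambda u,v:(u/3.5+200,v/3.5+170)
up=L(t3,k(365,93),k(500,77),-1,.01); lo=L(t3,k(370,178),k(520,163),1,.01); re=L(t3,k(349,100),k(356,172),1,.01)
A,B=X(up,re),X(lo,re); print('rear corners',A.round(4),B.round(4),np.linalg.norm(A-B).round(4),[np.arctan2(l[1][1],l[1][0])%np.pi for l in(up,lo)])
E
python3 to.py .4975 -.384 .08 1.3916
```

```text
mat top [[0.6357, -0.1229], [0.5766, -0.447], [0.399, -0.4142], [0.4595, -0.0911]] [0.00112, 0.00102, 0.00072, 0.00099] [1.3903, 2.9589, 1.3858, 2.9626] c [ 0.5177 -0.2688] [0.3294 0.1805 0.3287 0.179 ]
mat scene [[0.4309, -0.4209], [0.4545, -0.0909], [0.6391, -0.1246], [0.5773, -0.4492]] [0.00388, 0.0006, 0.00073, 0.00066] [1.4994, 2.9607, 1.3826, 2.9508] c [ 0.5255 -0.2714] [0.3309 0.1877 0.3304 0.1491]
rear corners [0.5756 0.1988] [0.486  0.1877] 0.0902 [np.float64(1.6796789436187671), np.float64(1.6826983964250726)]
t 14.12 q [-0.215  0.482 -0.369  0.719 -0.    -0.323] p [ 0.5563 -0.0462  0.0831] yaw 1.6791 tilt [ 6.e-04 -2.e-04 -1.e+00] F [-0.23 -0.56 -2.61] M [-0.19 -0.04  0.05] op 0.157 gf 107.59315609931946
shift [ 0.095  -0.3294  0.0031] rz 0.183
```

Emit:
{"name": "servo_tool", "arguments": {"moves": [0.002, -0.008, 0, 0, 0, 0.015, 0.007, -0.024, 0, 0, 0, 0.05, 0.014, -0.048, 0, 0, 0, 0.095, 0.021, -0.072, 0, 0, 0, 0.145, 0.028, -0.096, 0, 0, 0, 0.185]}}

```text
clock: 14.53
position: [0.5377, -0.1458, 0.0819]
tcp_rot: [-0.292, -3.127, -0.0]
ft_force: [1.0, 0.0, -2.3]
opening: 0.159
gripper_force: 107.7
```

```bash
python3 to.py .4965 -.3834 .06 1.388
```

```text
t 14.53 q [-0.397  0.483 -0.371  0.718 -0.    -0.211] p [ 0.5377 -0.1458  0.0819] yaw 1.3843 tilt [-1.4e-03  2.0e-04 -1.0e+00] F [ 0.96  0.01 -2.33] M [-0.23 -0.04  0.02] op 0.159 gf 107.74635672569275
shift [-0.0036 -0.2411  0.0219] rz -0.0024
```

Emit:
{"name": "servo_tool", "arguments": {"moves": [-0.0005, -0.024, 0.001, 0, 0, 0, -0.001, -0.05, 0.003, 0, 0, 0, -0.0015, -0.076, 0.005, 0, 0, 0, -0.002, -0.102, 0.008, 0, 0, 0, -0.002, -0.128, 0.01, 0, 0, 0]}}

```text
clock: 14.95
position: [0.5162, -0.2723, 0.0716]
tcp_rot: [-0.288, -3.127, -0.001]
ft_force: [0.2, 0.4, -1.6]
opening: 0.159
gripper_force: 107.7
```

Emit:
{"name": "servo_tool", "arguments": {"moves": [0, -0.025, 0.002, 0, 0, 0, -0.001, -0.05, 0.005, 0, 0, 0, -0.001, -0.075, 0.008, 0, 0, 0, -0.001, -0.095, 0.01, 0, 0, 0, -0.0015, -0.108, 0.012, 0, 0, 0]}}

```text
clock: 15.37
position: [0.4979, -0.3798, 0.0596]
tcp_rot: [-0.291, -3.127, 0.0]
ft_force: [0.3, -0.3, -2.3]
opening: 0.161
gripper_force: 107.7
```

Emit:
{"name": "servo_tool", "arguments": {"moves": [0, -0.003, 0.002, 0, 0, 0, 0, -0.004, 0.003, 0, 0, 0, 0, -0.004, 0.003, 0, 0, 0, 0, -0.004, 0.003, 0, 0, 0]}}

```text
clock: 15.7
position: [0.4986, -0.3799, 0.0574]
tcp_rot: [-0.284, -3.128, -0.002]
ft_force: [-0.6, 0.0, -1.4]
opening: 0.158
gripper_force: 107.8
```

```bash
python3 to.py .4965 -.3834 .0163 1.388
python3 -c "
from h import *
import pickle
t=cap('top');s=cap('scene'); pickle.dump((t,s),open('d4.pkl','wb'))
a=cv2.resize(t['image'][150:270,340:520],None,fx=2.5,fy=2.5,interpolation=2); b=cv2.resize(s['image'][200:320,90:290],None,fx=2.5,fy=2.5,interpolation=2)
H=np.zeros((600,500,3),np.uint8);H[:300,:450]=a;H[300:600,:500]=b; cv2.imwrite('pics/p4.png',H[:,:,::-1])"
```

```text
t 15.7 q [-0.769  0.621 -0.194  0.757  0.    -0.588] p [ 0.4986 -0.3799  0.0574] yaw 1.3896 tilt [-6.0e-04  1.1e-03 -1.0e+00] F [-0.65  0.01 -1.44] M [-0.18  0.03 -0.07] op 0.158 gf 107.76235699653625
shift [ 0.0014 -0.0039  0.0411] rz 0.001
```

View pics/p4.png

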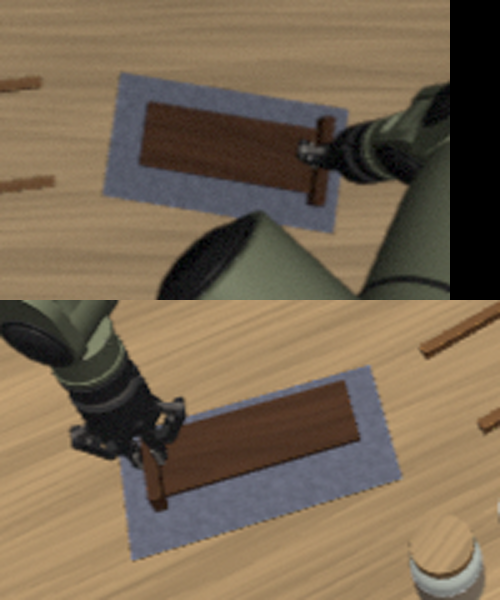

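The board hangs level over the mat and lined up with it, so I lower it gently.

Emit:
{"name": "servo_tool", "arguments": {"moves": [0, -0.001, 0.005, 0, 0, 0, 0.0005, -0.002, 0.013, 0, 0, 0, 0.001, -0.003, 0.021, 0, 0, 0, 0.001, -0.0035, 0.028, 0, 0, 0, 0.001, -0.0035, 0.031, 0, 0, 0]}}

```text
clock: 16.22
position: [0.496, -0.3838, 0.0248]
tcp_rot: [-0.286, -3.127, -0.002]
ft_force: [0.3, -0.1, -1.6]
opening: 0.157
gripper_force: 107.7
```

Emit:
{"name": "servo_tool", "arguments": {"moves": [0, 0, 0.001, 0, 0, 0, 0, 0, 0.002, 0, 0, 0, 0, 0, 0.003, 0, 0, 0, 0, 0, 0.004, 0, 0, 0, 0, 0, 0.005, 0, 0, 0]}}

```text
clock: 16.63
position: [0.4972, -0.3848, 0.0219]
tcp_rot: [0.286, 3.128, -0.001]
ft_force: [-0.1, 0.2, -2.1]
opening: 0.156
gripper_force: 107.7
```

```bash
python3 to.py .4965 -.3834 .0163 1.388; python3 - <<'E'
from h import *
t=cap('top'); g=t['image'].sum(2)
k=lambda u,v:(u/2.5+340,v/2.5+150)
p=proj(t,[[.5177+.125*.1818+.045*.9833,-.2688+.125*.9833-.045*.1818,.015],[.5177+.125*.1818-.045*.9833,-.2688+.125*.9833+.045*.1818,.015]]); print('expected rear corners px',p.round(1).tolist())
def L(p0,p1,sg,z):return line(onplane(t,edge(g,p0,p1,40,4,sg),z)[:,:2])
a=p[0];b=p[1];d=np.array([np.cos(1.388),np.sin(1.388)])
q=proj(t,[[.5177-.05*.1818+.045*.9833,-.2688-.05*.9833-.045*.1818,.015],[.5177-.02*.1818-.045*.9833,-.2688-.02*.9833+.045*.1818,.015]])
up=L(a+.1*(q[0]-a),q[0],-1,.014);lo=L(b+.1*(q[1]-b),q[1],1,.014);re=L(a+.12*(b-a),a+.88*(b-a),1,.014)
def X(l1,l2): s=np.linalg.solve(np.c_[l1[1],-l2[1]],l2[0]-l1[0]); return l1[0]+s[0]*l1[1]
A,B=X(up,re),X(lo,re); m=(A+B)/2
print(np.linalg.norm(A-B).round(4),[float(np.arctan2(l[1][1],l[1][0])%np.pi).__round__(4) for l in(up,lo)],[l[2].round(5) for l in (up,lo,re)])
c=m-.125*d; e=c-[.5177,-.2688]; print('board mid',c.round(4),'err along',(e@d).round(4),'lat',(e@[d[1],-d[0]]).round(4))
E
```

```text
t 16.63 q [-0.776  0.666 -0.217  0.687  0.    -0.594] p [ 0.4972 -0.3848  0.0219] yaw 1.3884 tilt [ 5.e-04 -5.e-04 -1.e+00] F [-0.11  0.2  -2.09] M [-0.18  0.1  -0.04] op 0.156 gf 107.71998882293701
shift [0.0009 0.0012 0.0056] rz 0.0003
expected rear corners px [[397.7, 192.0], [394.0, 217.0]]
0.0909 [1.3901, 1.39] [np.float64(0.00078), np.float64(0.00084), np.float64(0.0008)]
board mid [ 0.5189 -0.2691] err along -0.0001 lat 0.0012
```

Emit:
{"name": "servo_tool", "arguments": {"moves": [0.0002, 0, 0.001, 0, 0, 0, 0.0005, 0, 0.002, 0, 0, 0, 0.0007, 0, 0.003, 0, 0, 0, 0.001, 0, 0.004, 0, 0, 0, 0.001, 0, 0.0045, 0, 0, 0]}}

```text
clock: 17.1
position: [0.4959, -0.3843, 0.017]
tcp_rot: [-0.286, -3.128, -0.0]
ft_force: [-0.0, 0.1, -2.0]
opening: 0.157
gripper_force: 107.8
```

Emit:
{"name": "servo_tool", "arguments": {"moves": [0, 0, 0.0003, 0, 0, 0, 0, 0, 0.0006, 0, 0, 0, 0, 0, 0.0008, 0, 0, 0, 0, 0, 0.001, 0, 0, 0, 0, 0, 0.001, 0, 0, 0]}}

```text
clock: 17.52
position: [0.4961, -0.3844, 0.0164]
tcp_rot: [0.286, 3.128, -0.0]
ft_force: [-0.5, -0.8, -0.1]
opening: 0.16
gripper_force: 108.1
```

```bash
python3 to.py .4965 -.3834 .0163 1.388
```

```text
t 17.52 q [-0.777  0.672 -0.224  0.675  0.    -0.595] p [ 0.4961 -0.3844  0.0164] yaw 1.3885 tilt [ 2.e-04 -1.e-04 -1.e+00] F [-0.51 -0.79 -0.15] M [0.06 0.08 0.01] op 0.16 gf 108.09610962867737
shift [-0.0003  0.0011  0.0001] rz 0.0003
```

Emit:
{"name": "servo_tool", "arguments": {"moves": [0, 0, 0.0003, 0, 0, 0, 0, 0, 0.0005, 0, 0, 0, 0, 0, 0.0005, 0, 0, 0], "grip_force": 30}}

```text
clock: 17.77
position: [0.4961, -0.3844, 0.0164]
tcp_rot: [0.286, 3.128, -0.0]
ft_force: [-2.1, 0.8, 4.5]
opening: 0.158
gripper_force: 108.7
```

Emit:
{"name": "servo_tool", "arguments": {"moves": [0, 0, 0, 0, 0, 0, 0, 0, 0, 0, 0, 0, 0, 0, 0, 0, 0, 0, 0, 0, 0, 0, 0, 0], "hand": 0.1}}

```text
clock: 18.1
position: [0.4961, -0.3844, 0.0156]
tcp_rot: [0.286, 3.128, -0.0]
ft_force: [0.0, 0.6, -0.3]
opening: 0.447
gripper_force: 0.0
```

```bash
python3 to.py .4965 -.3834 .0163 1.388
```

```text
t 18.1 q [-0.777  0.673 -0.224  0.674  0.    -0.594] p [ 0.4961 -0.3844  0.0156] yaw 1.3884 tilt [ 2.e-04 -0.e+00 -1.e+00] F [ 0.03  0.58 -0.28] M [-0.    0.01 -0.  ] op 0.447 gf 0.0
shift [-0.0002  0.0011 -0.0007] rz 0.0003
```

Released. I go straight up and back, then check the final layout.

Emit:
{"name": "servo_tool", "arguments": {"moves": [0, 0, -0.005, 0, 0, 0, 0, 0, -0.018, 0, 0, 0, 0, 0, -0.04, 0, 0, 0, 0, 0, -0.07, 0, 0, 0, 0, 0, -0.1, 0, 0, 0]}}

```text
clock: 18.52
position: [0.4954, -0.3838, 0.1163]
tcp_rot: [-0.286, -3.127, -0.002]
ft_force: [0.2, -1.5, 0.2]
opening: 0.451
gripper_force: 0.0
```

Emit:
{"name": "servo_tool", "arguments": {"moves": [0.01, 0, -0.025, 0, 0, 0, 0.03, 0, -0.05, 0, 0, 0, 0.06, 0, -0.07, 0, 0, 0, 0.085, 0, -0.08, 0, 0, 0, 0.1, 0, -0.08, 0, 0, 0]}}

```text
clock: 18.93
position: [0.3966, -0.3667, 0.1989]
tcp_rot: [0.287, 3.126, -0.005]
ft_force: [0.5, 0.5, 0.6]
opening: 0.449
gripper_force: 0.0
```

Emit:
{"name": "servo_tool", "arguments": {"moves": [0, 0, 0, 0, 0, 0, 0, 0, 0, 0, 0, 0, 0, 0, 0, 0, 0, 0]}}

```text
clock: 19.18
position: [0.3982, -0.3665, 0.1958]
tcp_rot: [0.286, 3.128, -0.001]
ft_force: [0.9, 1.2, -0.1]
opening: 0.447
gripper_force: 0.0
```

```bash
python3 to.py .4965 -.3834 .0163 1.388; python3 - <<'E'
from h import *
t=cap('top');s=cap('scene')
H=np.zeros((600,640,3),np.uint8)
H[:280,:]=cv2.resize(t['image'][110:285,130:530],(640,280),interpolation=2); H[280:,:]=cv2.resize(s['image'][90:330,110:590],(640,320),interpolation=2)
cv2.imwrite('pics/p5.png',H[:,:,::-1])
d=np.array([np.cos(1.388),np.sin(1.388)]);n=np.array([d[1],-d[0]]);C=np.array([.5177,-.2688]);g=t['image'].sum(2)
px=lambda a,b,z=.013:proj(t,[np.r_[C+a*d+b*n,z]])[0]
def L(p0,p1,sg,z):return line(onplane(t,edge(g,p0,p1,40,4,sg),z)[:,:2])
up=L(px(.11,.045),px(-.09,.045),-1,.013);lo=L(px(.11,-.045),px(-.02,-.045),1,.013);re=L(px(.125,.038),px(.125,-.038),1,.013)
def X(l1,l2): s=np.linalg.solve(np.c_[l1[1],-l2[1]],l2[0]-l1[0]); return l1[0]+s[0]*l1[1]
A,B=X(up,re),X(lo,re); e=(A+B)/2-.125*d-C
print('w',np.linalg.norm(A-B).round(4),[round(float(np.arctan2(l[1][1],l[1][0])%np.pi),4) for l in(up,lo)],'err along',(e@d).round(4),'lat',(e@n).round(4))
E
```

```text
t 19.18 q [-0.881  0.336 -0.273  0.961  0.    -0.698] p [ 0.3982 -0.3665  0.1958] yaw 1.3885 tilt [ 7.e-04 -4.e-04 -1.e+00] F [ 0.86  1.25 -0.1 ] M [ 0.01 -0.01  0.03] op 0.447 gf 0.0
shift [-0.0996  0.0013  0.1796] rz 0.0003
w 0.0907 [1.3876, 1.387] err along 0.0014 lat -0.0004
```

View pics/p5.png

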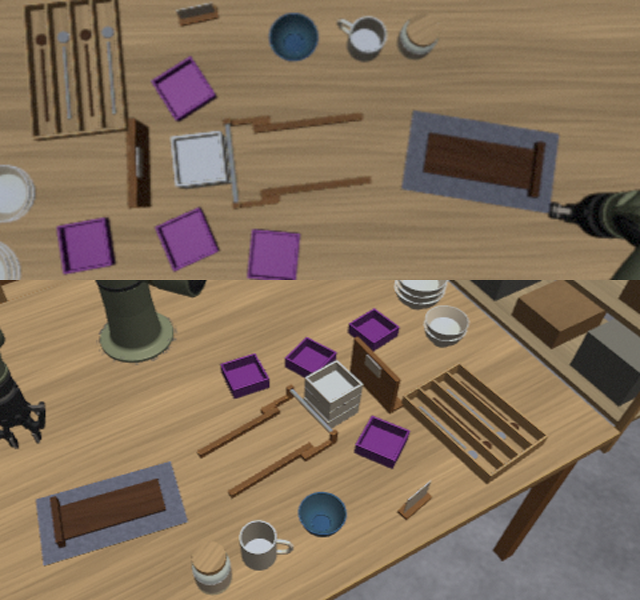

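The board lies lengthways on the mat, about 1.4 mm and 0.001 rad off centre. The stack stands on the shelf behind the rail, and everything else looks undisturbed. I hand the job in.

```bash
python3 -c "
from plant import workorder
print(workorder.finish_job())"
```

```text
the job is handed in; nothing more can be done
None
```

The job is handed in at about 19 s: the board lies flat and lengthways on the mat, about 1.5 mm off its measured centre, the three dishes stand on the shelf behind the rail, and side force in the lane read under 2 N at each check; the judge's verdict was not returned.

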